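# Free the roller cartridge of the pasta machine with the forked release tool

## Task

Take the roller cartridge out of the pasta machine for cleaning. With the forked tool from its wooden stand, tilted in under the guard, gently push the red collar of the spring bar sideways, away from the cartridge, and hold it there until the cartridge pops up; then put the tool back upright in its stand, lift the cartridge out by its blue grip and set it down upright on the chopping board. Do not force the bar against its stop, do not touch it with the fingers, do not let the cartridge fall, and leave the other things on the worktop where they are.

Things in the scene. Friction and masses are not known exactly. Their poses are not given: they have to be found in the camera images.
- pasta_machine: White pasta machine, fixed, base 120 x 206 x 12 mm. Origin: on the worktop under the middle of its cartridge bay; x away from the robot at yaw 0, y left, z up. Bay walls 38 mm high, 105 x 59 mm outside. At y +34 to +78 mm a drive housing 72 mm high. At -y, under a guard, the spring bar: 8 mm rod along y, at x = 0, height 46 mm, bare from its bush (y -34) to the spring housing (y -92 mm).
- bar_start (a point): Point on the bar's axis, (0, -45, 46) mm in the machine's frame, on the bare part between bush and collar: room to put the fork over the bar. The fork must then go sideways (machine's -y) until it touches the collar.
- collar_zone (a point): Mean place of the face (towards the cartridge) of the red collar, 26 mm diameter, 5 mm thick, clamped on the bar: (0, -62, 46) mm in the machine's frame. The true face is anywhere within 6 mm of it along y: feel for it. Push it to -y: 3 N at first, +0.3 N/mm, with friction up to 10 N in all. The cartridge comes free after 8.5 to 11 mm; hard stop at 14 mm. Keep below 30 N.
- guard_edge (a point): Middle of the front lower edge of the guard's roof, at (-3, -80, 86) mm in the machine's frame. The roof goes from there back to x = +50, y -34 to -125, 6 mm thick, back wall at x = +44; open in front. A straight tool gets its fork over the bar only leaning 21 to 45 degrees from vertical (28 fits well), prongs pointing down and away from the robot, handle towards it.
- spring_bar: The spring bar with its collar. Origin: the bar's tip, at (0, -13, 46) mm in the machine's frame when sprung home; moves with the bar to the machine's -y. The tip overhangs the cartridge's rim by 9 mm and holds it down.
- cartridge: Loose roller cartridge, 0.2 to 0.3 kg: black body 90 x 44 x 23.5 mm (x, y, z), brass rollers in its top; blue grip plate 12 mm thick (x), 40 mm wide (y), 36 to 66 mm above the underside. Origin: centre of underside. Locked: 18 mm high in the machine's frame, axes parallel to it. Freed, a spring plate lifts it about 11 mm and it stays up, the bar resting on its side. Lift it straight up.
- fork_tool: Loose forked tool, 0.12 kg, 145 mm long. Origin: between the tips of its prongs; z up to the handle. Two steel prongs side by side along x: slot 14 mm wide, 27 mm deep; fork and blade 24 mm (x) x 6 mm (y) up to 85 mm; yellow flange, 60 mm diameter, 85 to 91 mm; yellow handle 24 mm (x) x 20 mm (y), 91 to 145 mm: grip it across y at about 118 mm. Stands prongs down in the stand.
- tool_stand: Round wooden stand, fixed, 72 mm diameter, 92 mm high, with a round well of 40 mm diameter. Origin: centre of the underside. The tool's prongs hang in the well and its flange lies on the rim, so that the tool's origin is 7 mm above the worktop.
- board: Wooden chopping board lying flat, fixed, 210 x 300 x 21 mm (its x, y, z). Origin: centre of the underside; top at 21 mm.
- mug: white mug, 91 mm high, bystander; origin at its underside
- timer: red and white egg timer, 54 mm high, bystander in front of the machine; origin at its underside
- lemon: lemon, 56 mm high, bystander; origin at its underside
- tumbler: clear drinking glass, 91 mm high, bystander; origin at its underside
- spice_a: spice jar with dark cap, 105 mm high, bystander behind the machine; origin at its underside
- spice_b: spice jar with black cap, 105 mm high, bystander behind the machine; origin at its underside
Things that resemble listed ones, but are neither listed nor needed, are in the scene too. There is more than one size of the cartridge; the one meant has the size given above.

How it is judged:
On the way, in this order (a step that is already met when the one before it is completed fails the run):
1. the tool, tilted 20 to 50 degrees, holds the spring bar aside by its collar and the cartridge has popped up in its bay (by 7 mm or more) (z of cartridge in the frame of pasta_machine between 0.025 and 0.035 m and contact force between fork_tool and spring_bar above 0.5 N and angle between fork_tool's own z axis and vertical between 0.34 and 0.87 rad), for 0.1 s.
2. the tool stands upright in its stand again, released, the cartridge still in its bay (horizontal distance between fork_tool and tool_stand below 0.014 m and angle between fork_tool's own z axis and vertical below 0.12 rad and z of fork_tool in the frame of tool_stand between 0.002 and 0.014 m and contact force between the fingers and fork_tool below 0.2 N and horizontal distance between cartridge and pasta_machine below 0.01 m and z of cartridge in the frame of pasta_machine below 0.035 m), for 0.1 s.
3. the cartridge is lifted clear of the machine, held by the fingers (z of cartridge in the frame of pasta_machine above 0.045 m and contact force between the fingers and cartridge above 1 N), for 0.1 s.
At the end, for the whole second after the job is handed in: The tool stands upright (within 7 degrees) in its stand, within 14 mm of the stand's axis, flange on the rim; the cartridge rests upright (within 7 degrees) and still on the chopping board, its centre at least 20 mm inside the edges; both are released (horizontal distance between fork_tool and tool_stand below 0.014 m and angle between each of fork_tool, cartridge's own z axis and vertical below 0.12 rad and z of fork_tool in the frame of tool_stand between 0.002 and 0.014 m and contact force between the fingers and fork_tool below 0.2 N and x of cartridge in the frame of board between -0.085 and 0.085 m and y of cartridge in the frame of board between -0.13 and 0.13 m and z of cartridge in the frame of board between 0.015 and 0.027 m and linear speed of cartridge below 0.02 m/s and contact force between the fingers and cartridge below 0.2 N); the robot touches nothing.
It fails at once if the spring bar is forced: more than 30 N between tool and bar (contact force between fork_tool and spring_bar above 30 N).
It fails at once if the fingers press on the spring bar (contact force between the fingers and spring_bar above 1 N).
It fails at once if the cartridge falls: faster than 0.7 m/s while no finger holds it (linear speed of cartridge above 0.7 m/s and contact force between the fingers and cartridge below 0.2 N).
It fails at once if a bystander is moved by more than 30 mm (distance of any of mug, timer, lemon, tumbler, spice_a, spice_b from where it was at the start of the episode above 0.03 m).
It also fails if it takes over 66 s, if anything falls off the work surface, if the arm or the gripper's body presses on something with over 40 N, if the wrist force passes 120 N, or if a joint passes its speed limit or range.

## Robot

A 6-joint arm with a two-finger parallel gripper is mounted at the origin on a cart in front of the work surface, level with it; the furniture and walls round the work are solid. World frame = base frame: x ahead of the robot, y to its left, z up, the work surface at z = 0. Lengths are in m, angles in rad, forces in N, time in s.
With the tool pointing down it reaches from about 0.425 to 0.95 m from the base axis. Payload 3.5 kg.
Tool frame: the origin (TCP) lies at the very end of the fingers, on their centre line; the grasp point (between the pads) lies 19 mm behind it; z points along the fingers, y is the line along which they close (so a half turn about z gives the same grasp; the last joint's range is limited). The gripper opens to 85 mm and grips with 20 to 120 N. Pads are 22 mm wide; open, the fingers measure 114 mm over their backs; the gripper's body (76 mm by 85 mm) begins 54 mm behind the grasp point. The pads swing forward as they close: fully open they stand 13 mm farther back than shut.
Start: joints at [1.143, 0.286, 1.577, -0, 1.279, -0.15], TCP at [0.185, 0.649, 0.231] pointing down, gripper open.
Joint ranges: [-2.77, 2.77], [-0.9, 2.22], [0.21, 2.48], [-1.53, 4.67], [0.24, 2.81], [-2.84, 2.84]. Speed limits (rad/s): [2.79, 2.79, 3.14, 3.14, 3.14, 3.14].

## Interface

Orientations are given as a unit quaternion [x, y, z, w].
In Python, from plant import get_state, read_camera, sign_off, recognise gives the robot as it stands.
- The arm moves only by the tool arm_command, never from a script. Its argument "steps" is a list of rows, each an object with "translation": the shift along the tool's x, y, z scaled (see below), a list of three; "twist": the turn, a rotation vector about the tool's x, y, z scaled (see below), a list of three; "fingers": the opening, from -1 (shut) to 1 (fully open). In form: [{"translation": [x, y, z], "twist": [rx, ry, rz], "fingers": fingers}, ...]. A call has 1 to 5 rows; each row is the pose to reach, as a shift and turn from the pose commanded when the call began, along the tool's axes at that moment; what a row does not reach only later rows make up. The controller multiplies each number of a shift by 75 cm and each number of a turn by 60 degrees. A row lasts 1/8 s, in which the tool goes at most 62.5 mm and 10.7 degrees, less where a joint would pass 70% of its speed; a pose out of reach is approached as far as the arm can. A call with a number of a shift or a turn outside -1 to 1 is refused whole. A call with a gripper value outside its range is refused whole. The fingers move at their own pace and stop on an object; "grip_force" is the grip in N (left out, the last holds). Time passes only in rows, so rows that repeat a pose let the fingers close. It gives the time, the measured TCP pose, the force, the opening and the grip force at its end, in the units of the state.
- get_state(): the state, without advancing time (a new reading comes with each control period).
- read_camera(name): name is "side" or "top" or "wrist"; returns a dict with "pixels" (400x640x3 uint8, red, green, blue), "K" (3x3 intrinsics, pixels), "R" (3x3) and "t" (3): a world point X has camera coordinates R X + t; the wrist camera has in their place "T_tool_cam" (4x4, takes a point from camera to tool coordinates, whose origin is the TCP and whose axes are the flange's). Camera axes: x right, y down, z forward; pixel columns grow to the right and rows downward; lengths in m; the calibration is good to about 2 mm. A picture is of the moment at which its call begins: read the wrist's pose just before it. There is no depth.
- sign_off(): hands the job in; it is judged then, once.
Trained networks look in a picture, given as the dict that the camera call returned (one of the last four; its "shot" number tells which), for a name from the list of things; names that differ only in an ending like _2 or _b are one class to them, and where a whole thing is asked for, a point or a joint stands for the part that bears it (a point fixed in the world has none). Each returns a list of dicts, best first, with "conf" (0 to 1); they miss things now and then, are a little off and sometimes report something else, mostly with a low value. They report only what shows in the picture. A call takes as long as a camera call. They do not tell look-alikes from the thing itself.
- recognise(picture, query): "point" ([row, column] in pixels, amid what is visible of it).
The state is a dict: "time": time; "qpos": joint angles; "dq": joint speeds; "joint_efforts": joint torques, N m; "eef_pos": TCP position; "tcp_rot": TCP orientation; "contact_force": force on the tool from outside, world axes, zero at the start; "wrist_torque": the same for the moment, N m; "opening": opening from 0.0 (shut) to 1.0 (fully open); "finger_force": force on a finger pad.
Only numpy, scipy, OpenCV 4.12 (cv2) and the standard library are available. Lean on these libraries where they do the work, as an engineer would, in place of code of your own. Each camera call takes 0.05 s, during which the arm holds its last target. There are 200 camera calls.

## Working session

There is one attempt and no reset: what is moved stays moved. The work goes in short steps, Python scripts to look and compute and a tool call to move; the robot and the scene stay as the last step left them, time stands still between calls to the robot, and variables do not carry over. Pictures are saved under pics/ and viewed, at most 11 in all, crops included, and the job is handed in when it is done.

Besides the shell and the picture viewer there is one more tool, called after "Emit:" as name([rows], argument=value, ...), one row to a line, values as JSON. arm_command: Moves the arm, as the interface text tells. Shifts and turns lie within -1 to 1; 1 stands for 75 cm of shift or 60 degrees of turn. Its arguments: {"type":"object","properties":{"steps":{"type":"array"},"grip_force":{"type":"number"}},"required":["steps"]}

```bash
mkdir -p pics; ls
cat > h.py <<'E'
import numpy as np, cv2
from plant import get_state, read_camera, sign_off, recognise
from scipy.spatial.transform import Rotation as Ro
def save(p,n,crop=None,s=1):
    im=p["pixels"][:,:,::-1]
    if crop: im=im[crop[0]:crop[1],crop[2]:crop[3]]
    if s!=1: im=cv2.resize(im,None,fx=s,fy=s,interpolation=cv2.INTER_CUBIC)
    cv2.imwrite("pics/"+n,im)
def cam(p,st=None):
    K=np.array(p["K"])
    if "R" in p: return K,np.array(p["R"]),np.array(p["t"])
    T=np.array(p["T_tool_cam"]); W=np.eye(4); W[:3,:3]=Ro.from_quat(st["tcp_rot"]).as_matrix(); W[:3,3]=st["eef_pos"]
    M=np.linalg.inv(W@T); return K,M[:3,:3],M[:3,3]
def atz(c,rc,z):
    K,R,t=c; d=R.T@np.linalg.solve(K,[rc[1],rc[0],1.]); o=-R.T@t
    return o+d*(z-o[2])/d[2]
def proj(c,X):
    K,R,t=c; q=K@(R@np.array(X,float)+t); return np.array([q[1]/q[2],q[0]/q[2]])
E
python3 - <<'E'
from h import *
s=get_state(); print({k:np.round(v,3).tolist() for k,v in s.items()})
for n in ["top","side"]:
    p=read_camera(n); save(p,n+"1.png"); c=cam(p); print(n,(-c[1].T@c[2]).round(3),c[1][2].round(2))
    for q in ["pasta_machine","cartridge","fork_tool","tool_stand","board","spring_bar","timer"]:
        for r in recognise(p,q)[:3]: print(q,np.round(r["point"],1),round(r["conf"],2),atz(c,r["point"],0.03).round(3))
E
```

```text
pics
{'time': 0.0, 'qpos': [1.143, 0.287, 1.578, -0.0, 1.279, -0.15], 'dq': [0.002, -0.0, 0.003, 0.0, -0.0, -0.003], 'joint_efforts': [-0.002, -40.598, -29.263, -0.0, 0.006, 0.0], 'eef_pos': [0.185, 0.649, 0.23], 'tcp_rot': [0.138, 0.99, -0.001, -0.0], 'contact_force': [-0.642, 0.194, -0.36], 'wrist_torque': [-0.058, 0.015, 0.037], 'finger_force': 0.0, 'opening': 1.002}
top [ 0.42  -0.015  1.105] [ 0.15 -0.01 -0.99]
pasta_machine [195.6 345.2] 0.88 [ 0.605 -0.093  0.03 ]
cartridge [193.6 329. ] 0.89 [ 0.611 -0.049  0.03 ]
cartridge [253.7 299.9] 0.49 [0.446 0.033 0.03 ]
fork_tool [213.1 428.4] 0.94 [ 0.554 -0.322  0.03 ]
board [236.8 204.3] 0.73 [0.494 0.293 0.03 ]
spring_bar [194.4 348.9] 0.52 [ 0.608 -0.104  0.03 ]
timer [278.8 344.4] 0.75 [ 0.378 -0.087  0.03 ]
side [ 0.129 -0.899  0.6  ] [ 0.41  0.78 -0.47]
pasta_machine [246.3 261.5] 0.64 [ 0.374 -0.101  0.03 ]
pasta_machine [214.8 338.6] 0.56 [ 0.613 -0.067  0.03 ]
cartridge [209.2 328.9] 0.8 [ 0.605 -0.026  0.03 ]
cartridge [222.  265.3] 0.61 [0.424 0.001 0.03 ]
fork_tool [244.1 366. ] 0.71 [ 0.6   -0.222  0.03 ]
board [181.  254.3] 0.98 [0.486 0.26  0.03 ]
spring_bar [215.8 341.9] 0.56 [ 0.618 -0.076  0.03 ]
timer [240.8 262.1] 0.75 [ 0.384 -0.08   0.03 ]
```

Run:
```python
import cv2
a=cv2.imread("pics/top1.png")[110:330,130:480]; b=cv2.imread("pics/side1.png")[130:330,180:460]
cv2.imwrite("pics/top1c.png",cv2.resize(a,None,fx=2.28,fy=2.28,interpolation=2))
cv2.imwrite("pics/side1c.png",cv2.resize(b,None,fx=2.8,fy=2.8,interpolation=2))
```

```text
(no output)
```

View pics/top1c.png

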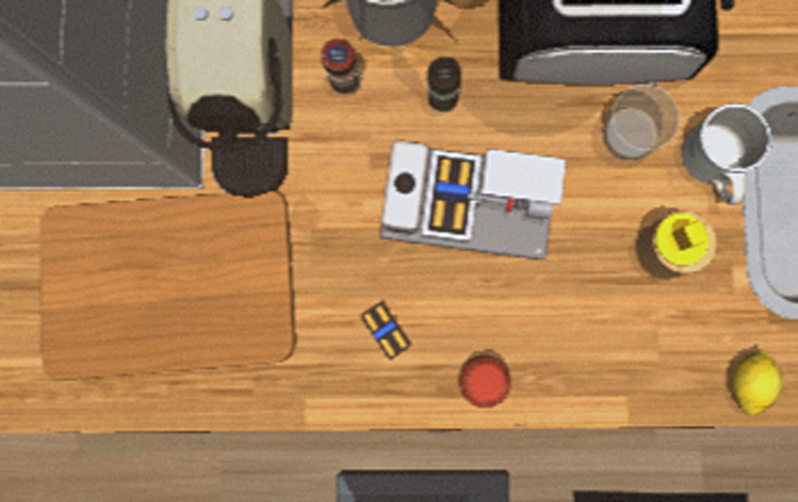

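View pics/side1c.png

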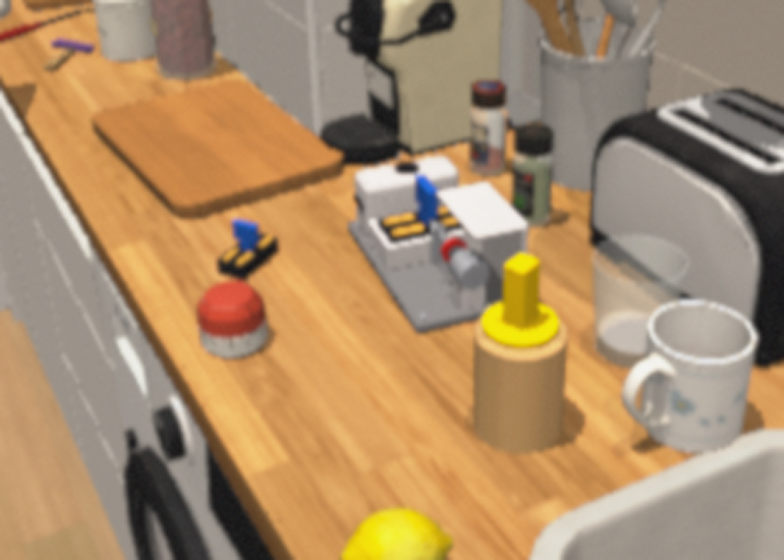

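The top view shows the machine at crop (470,200), yawed slightly, with the real cartridge locked in its bay. The small loose cartridge at (385,330) is a decoy. The tool stands in its stand at (682,242), the board is on the left, and the timer is in front. The side view agrees. Next I'll move in for a wrist view.

```bash
cat >> h.py <<'E'
def plan(pos,R,fmt=True):
    "call numbers to bring the TCP to pos with rotation matrix R"
    s=get_state(); R0=Ro.from_quat(s["tcp_rot"])
    d=R0.inv().apply(np.array(pos)-s["eef_pos"])/0.75
    w=(R0.inv()*Ro.from_matrix(R)).as_rotvec(degrees=True)/60
    print("translation",d.round(4).tolist(),"twist",w.round(4).tolist(),"rows",round(max(np.linalg.norm(d)*750/62.5,np.linalg.norm(w)*60/10.7),1))
def down(yaw,tilt=0):
    "fingers down, tool y along world y turned by yaw, z tilted away from the robot by tilt"
    B=np.array([[-1,0,0],[0,1,0],[0,0,-1.]])
    return Ro.from_euler("z",yaw,degrees=True).as_matrix()@Ro.from_euler("y",-tilt,degrees=True).as_matrix()@B
E
python3 - <<'E'
from h import *
p=read_camera("wrist"); print(np.array(p["T_tool_cam"]).round(3),p["K"])
plan([.36,.30,.4],down(-8)); plan([.48,-.19,.38],down(-8))
E
```

```text
[[-0.    -0.947 -0.323  0.082]
 [ 1.    -0.     0.001 -0.   ]
 [-0.001 -0.323  0.947 -0.143]
 [ 0.     0.     0.     1.   ]] [[320.5410478    0.         320.68616433]
 [  0.         320.5410478  202.52340282]
 [  0.           0.           1.        ]]
translation [-0.3519, -0.3837, -0.2249] twist [0.0, -0.0, -0.1319] rows 6.8
translation [-0.685, -0.9681, -0.1983] twist [0.0, -0.0, -0.1319] rows 14.4
```

Emit:
arm_command([
  {"translation": [-0.3519, -0.3837, -0.16], "twist": [0, 0, -0.1319], "fingers": 1},
  {"translation": [-0.3519, -0.3837, -0.16], "twist": [0, 0, -0.1319], "fingers": 1},
  {"translation": [-0.3519, -0.3837, -0.16], "twist": [0, 0, -0.1319], "fingers": 1},
  {"translation": [-0.3519, -0.3837, -0.16], "twist": [0, 0, -0.1319], "fingers": 1},
  {"translation": [-0.3519, -0.3837, -0.16], "twist": [0, 0, -0.1319], "fingers": 1},
])

```text
time: 1.48
eef_pos: [0.3193, 0.3803, 0.324]
tcp_rot: [0.07, 0.998, 0.0, 0.0]
contact_force: [0.9, 0.4, -0.2]
opening: 1.0
finger_force: 0.0
```

Run:
```python
from h import *
print(get_state()["eef_pos"])
plan([.46,-.19,.35],down(-8))
```

```text
[0.31934412 0.38031659 0.32400236]
translation [-0.2913, -0.727, -0.0349] twist [0.0006, 0.0008, 0.0004] rows 9.4
```

Emit:
arm_command([
  {"translation": [-0.291, -0.727, -0.035], "twist": [0, 0, 0], "fingers": 1},
  {"translation": [-0.291, -0.727, -0.035], "twist": [0, 0, 0], "fingers": 1},
  {"translation": [-0.291, -0.727, -0.035], "twist": [0, 0, 0], "fingers": 1},
  {"translation": [-0.291, -0.727, -0.035], "twist": [0, 0, 0], "fingers": 1},
  {"translation": [-0.291, -0.727, -0.035], "twist": [0, 0, 0], "fingers": 1},
])

```text
time: 2.1
eef_pos: [0.3934, 0.077, 0.3377]
tcp_rot: [0.07, 0.998, 0.0, 0.001]
contact_force: [1.3, 0.7, -0.6]
opening: 1.003
finger_force: 0.0
```

Emit:
arm_command([
  {"translation": [-0.14, -0.33, -0.015], "twist": [0, 0, 0], "fingers": 1},
  {"translation": [-0.14, -0.33, -0.015], "twist": [0, 0, 0], "fingers": 1},
  {"translation": [-0.14, -0.33, -0.015], "twist": [0, 0, 0], "fingers": 1},
  {"translation": [-0.14, -0.33, -0.015], "twist": [0, 0, 0], "fingers": 1},
  {"translation": [-0.14, -0.33, -0.015], "twist": [0, 0, 0], "fingers": 1},
])

```text
time: 2.72
eef_pos: [0.463, -0.1838, 0.3481]
tcp_rot: [0.072, 0.997, 0.0, -0.0]
contact_force: [0.8, 1.2, 0.9]
opening: 1.0
finger_force: 0.0
```

Run:
```python
from h import *
s=get_state(); print(s["eef_pos"],s["tcp_rot"],s["qpos"])
p=read_camera("wrist"); save(p,"w1.png",(0,400,60,600),1.48); c=cam(p,s)
import pickle; pickle.dump((p,c),open("w1.pkl","wb"))
for q in ["pasta_machine","cartridge","fork_tool","tool_stand","collar_zone","spring_bar"]:
    for r in recognise(p,q)[:3]: print(q,np.round(r["point"],1),round(r["conf"],2),atz(c,r["point"],0.09).round(3))
```

```text
[ 0.46300697 -0.18379512  0.34813851] [ 7.17270848e-02  9.97424261e-01  2.08198850e-05 -2.60774871e-04] [-5.81730687e-01 -1.80403249e-01  1.85299785e+00 -2.19365302e-04
  1.46947358e+00 -2.00892731e+00]
pasta_machine [229.9 399.7] 0.85 [ 0.571 -0.09   0.09 ]
pasta_machine [ 84.  385.5] 0.47 [ 0.382 -0.095  0.09 ]
cartridge [116.3 468.5] 0.96 [0.433 0.002 0.09 ]
cartridge [231.7 426.6] 0.68 [ 0.579 -0.054  0.09 ]
cartridge [233.  237.1] 0.68 [ 0.544 -0.31   0.09 ]
fork_tool [234.8 239.1] 0.93 [ 0.547 -0.308  0.09 ]
tool_stand [204.9 251.5] 0.87 [ 0.507 -0.282  0.09 ]
collar_zone [230.4 398.1] 0.92 [ 0.571 -0.093  0.09 ]
spring_bar [236.5 380.4] 0.66 [ 0.577 -0.117  0.09 ]
```

View pics/w1.png

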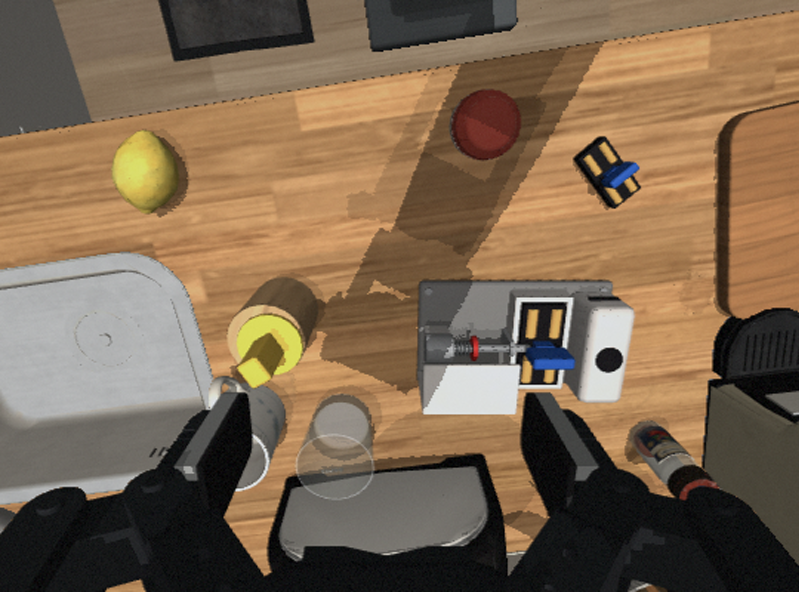

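The wrist view is clear. The machine is at about (525,345), with the collar at (475,348) and the bar visible. The tool is at (265,350), its handle turned about 45°. I'll zoom in on both to pick corners.

Run:
```python
import pickle,cv2,numpy as np
p,c=pickle.load(open("w1.pkl","rb")); im=p["pixels"][:,:,::-1]
a=cv2.resize(im[180:290,335:495],None,fx=5,fy=5,interpolation=2)
cv2.imwrite("pics/w1m.png",a)
b=cv2.resize(im[180:270,200:290],None,fx=6,fy=6,interpolation=2)
cv2.imwrite("pics/w1t.png",b)
```

```text
(no output)
```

View pics/w1m.png

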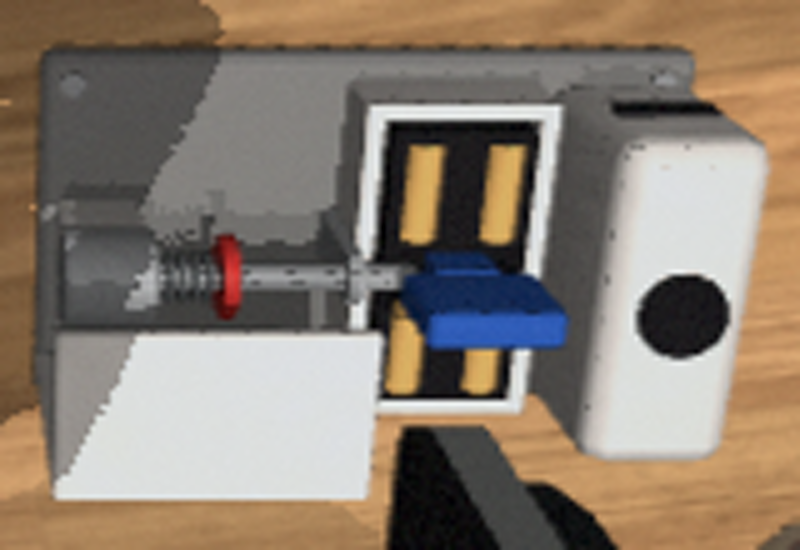

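View pics/w1t.png

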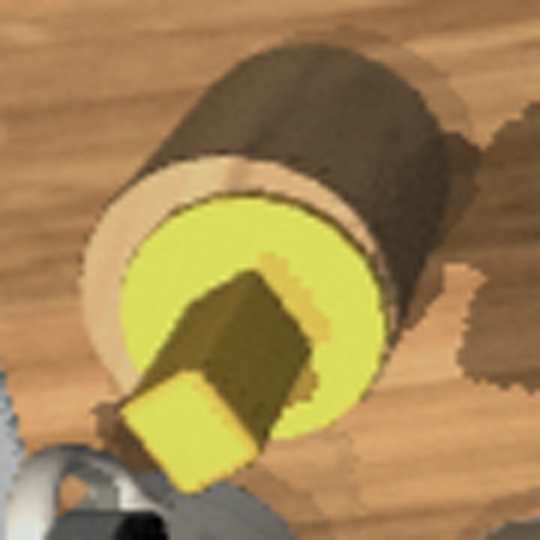

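Run:
```python
from h import *
import pickle
from scipy.optimize import least_squares
p,c=pickle.load(open("w1.pkl","rb"))
M=[[-52.5,-29.5,38],[-52.5,29.5,38],[52.5,29.5,38],[-3,-34,92],[-3,-125,92],[50,-34,92],[50,-125,92]]
U=np.array([[367,104],[563,106],[523,412],[382,332],[57,332],[368,497],[54,498]])/5.+[335,180]
def tr(v,X): return Ro.from_euler("z",v[2]).apply(np.array(X,float)/1000)+[v[0],v[1],0]
f=lambda v:np.concatenate([proj(c,x)[::-1]-u for x,u in zip(tr(v,M),U)])
r=least_squares(f,[.6,-.06,-.1]); v=r.x; print("machine",v[:2],np.degrees(v[2]),r.fun.reshape(-1,2).round(1).tolist())
u=np.array([45,50])/5.+[335,180]; u2=np.array([692,52])/5.+[335,180]
for a in(u,u2): print("base",(Ro.from_euler("z",-v[2]).apply(atz(c,a[::-1],.012)-[v[0],v[1],0])*1e3).round(1))
a=np.array([229,277])/5.+[335,180]; print("collar",(Ro.from_euler("z",-v[2]).apply(atz(c,a[::-1],.049)-[v[0],v[1],0])*1e3).round(1))
H=[atz(c,(np.array(q)/6.+[200,180])[::-1],.152) for q in [(122,410),(195,371),(258,445),(188,493)]]
H=np.array(H); print("handle top",H.mean(0),np.linalg.norm(H[1]-H[0]),np.linalg.norm(H[2]-H[1]))
d=H[2]-H[1]+H[3]-H[0]; e=H[0]-H[1]+H[3]-H[2]
print("long dir deg",np.degrees(np.arctan2(d[1],d[0])),"short",np.degrees(np.arctan2(e[1],e[0])))
print("flange",atz(c,(np.array([254,316])/6.+[200,180])[::-1],.098))
# check with top camera
pt=read_camera("top"); ct=cam(pt)
fn=lambda X:proj(ct,X).round(1)
print("top proj: guard corners",[fn(x) for x in tr(v,M)], "flange",fn([*H.mean(0)[:2],.098]))
save(pt,"top2.png")
rr=recognise(pt,"cartridge"); print(rr[:3]); print(fn(tr(v,[[0,0,60]])[0]))
```

```text
machine [ 0.60542951 -0.04239031] -8.388908755569929 [[0.0, -0.6], [0.4, -0.9], [-0.2, 0.4], [0.7, 0.2], [-0.3, 0.1], [-0.0, 0.6], [-0.7, 0.3]]
base [ -60.4 -123.8   12. ]
base [-60.3  77.9  12. ]
collar [ -0.1 -69.3  49. ]
handle top [ 0.54110928 -0.30063102  0.152     ] 0.017203050726502054 0.019451209247411158
long dir deg 24.66632813813961 short -65.59802495796819
flange [ 0.54089674 -0.30062981  0.098     ]
top proj: guard corners [array([215.2, 335. ]), array([212.3, 313.6]), array([175.1, 318.9]), array([194.3, 340.1]), array([199.1, 374.6]), array([174.7, 342.7]), array([179.4, 377. ])] flange [214.7 427.7]
[{'point': [194.1, 327.4], 'conf': 0.65}, {'point': [255.1, 299.4], 'conf': 0.57}]
[193.6 327.1]
```

Machine found at (0.605,-0.042) with yaw -8.4°, and the fit residuals are under 1 px. The tool is at (0.541,-0.3006) with its x axis at 24.5°. The flange and the handle top agree, so it stands upright. Next is hover, then grasp.

Run:
```python
from h import *
plan([.541,-.3006,.22],down(24.5))
```

```text
translation [-0.1252, -0.1457, 0.1716] twist [-0.0003, 0.0005, -0.5398] rows 3.1
```

Emit:
arm_command([
  {"translation": [-0.1252, -0.1457, 0.1716], "twist": [0, 0, -0.5398], "fingers": 1},
  {"translation": [-0.1252, -0.1457, 0.1716], "twist": [0, 0, -0.5398], "fingers": 1},
  {"translation": [-0.1252, -0.1457, 0.1716], "twist": [0, 0, -0.5398], "fingers": 1},
  {"translation": [-0.1252, -0.1457, 0.1716], "twist": [0, 0, -0.5398], "fingers": 1},
  {"translation": [-0.1252, -0.1457, 0.1716], "twist": [0, 0, -0.5398], "fingers": 1},
])

```text
time: 3.8
eef_pos: [0.5408, -0.3014, 0.2199]
tcp_rot: [-0.211, 0.978, 0.0, -0.0]
contact_force: [-0.6, 0.2, 1.4]
opening: 1.001
finger_force: 0.0
```

Run:
```python
from h import *
s=get_state(); p=read_camera("wrist"); c=cam(p,s)
print(s["eef_pos"],s["qpos"].__class__, np.round(s["qpos"],2))
save(p,"w2.png",(150,400,150,490),2.2)
for q in ["fork_tool"]:
    for r in recognise(p,q)[:3]: print(q,np.round(r["point"],1),round(r["conf"],2),atz(c,r["point"],0.15).round(4),atz(c,r["point"],0.12).round(4))
plan([.541,-.3006,.106],down(24.5))
T=lambda a:[.541+a[0],-.3006+a[1],a[2]]
Rz=Ro.from_euler("z",24.5,degrees=True)
print([proj(c,Rz.apply(np.array(q))+[.541,-.3006,.152]).round(0) for q in [(.012,.01,0),(.012,-.01,0),(-.012,-.01,0),(-.012,.01,0)]])
```

```text
[ 0.54081196 -0.30143721  0.21990152] <class 'numpy.ndarray'> [-0.67  0.17  1.73  0.    1.24 -2.67]
fork_tool [192.5 320.2] 0.87 [ 0.5252 -0.3091  0.15  ] [ 0.5336 -0.3053  0.12  ]
translation [0.0002, 0.0018, 0.1552] twist [-0.0033, 0.0018, -0.0016] rows 1.9
[array([233., 336.]), array([233., 308.]), array([202., 308.]), array([201., 336.])]
```

View pics/w2.png

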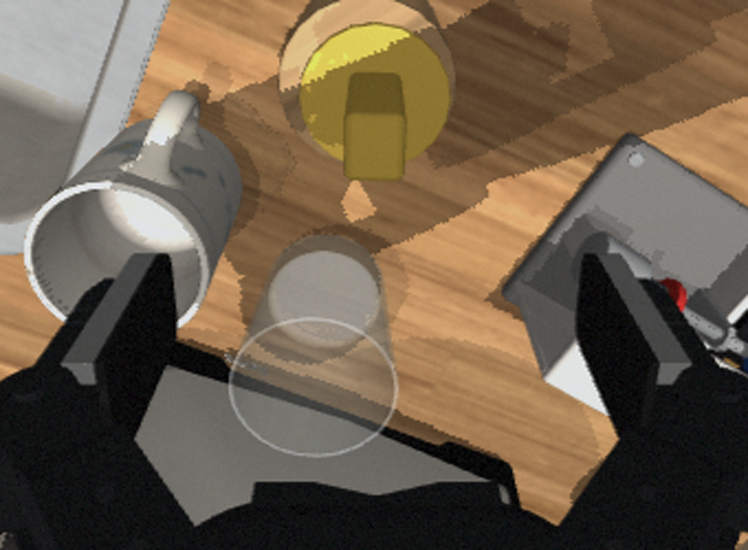

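The handle is square to the fingers and centred to about 1 mm. I'll descend straight down and grip.

Emit:
arm_command([
  {"translation": [0, 0, 0.07], "twist": [0, 0, 0], "fingers": 1},
  {"translation": [0, 0, 0.12], "twist": [0, 0, 0], "fingers": 1},
  {"translation": [0, 0, 0.15], "twist": [0, 0, 0], "fingers": 1},
  {"translation": [0, 0, 0.151], "twist": [0, 0, 0], "fingers": 0},
  {"translation": [0, 0, 0.151], "twist": [0, 0, 0], "fingers": -1},
], grip_force=120)

```text
time: 4.53
eef_pos: [0.5419, -0.3025, 0.1094]
tcp_rot: [-0.211, 0.977, -0.002, 0.001]
contact_force: [0.5, 0.3, -0.7]
opening: 0.607
finger_force: 0.0
```

Emit:
arm_command([
  {"translation": [0, 0, 0], "twist": [0, 0, 0], "fingers": -1},
  {"translation": [0, 0, 0], "twist": [0, 0, 0], "fingers": -1},
  {"translation": [0, 0, 0], "twist": [0, 0, 0], "fingers": -1},
  {"translation": [0, 0, 0], "twist": [0, 0, 0], "fingers": -1},
])

```text
time: 5.03
eef_pos: [0.5418, -0.3029, 0.1086]
tcp_rot: [-0.211, 0.977, -0.001, 0.001]
contact_force: [-0.8, 0.6, 5.9]
opening: 0.216
finger_force: 117.6
```

Emit:
arm_command([
  {"translation": [0, 0, -0.04], "twist": [0, 0, 0], "fingers": -1},
  {"translation": [0, 0, -0.1], "twist": [0, 0, 0], "fingers": -1},
  {"translation": [0, 0, -0.16], "twist": [0, 0, 0], "fingers": -1},
  {"translation": [0, 0, -0.2], "twist": [0, 0, 0], "fingers": -1},
  {"translation": [0, 0, -0.2], "twist": [0, 0, 0], "fingers": -1},
])

```text
time: 5.65
eef_pos: [0.5417, -0.303, 0.2594]
tcp_rot: [-0.211, 0.977, -0.002, 0.002]
contact_force: [0.2, -0.2, -1.3]
opening: 0.215
finger_force: 117.3
```

```bash
cat >> h.py <<'E'
V=np.array([.60543,-.04239,-8.39])
RM=Ro.from_euler("z",V[2],degrees=True)
def m2w(X): return RM.apply(np.array(X,float)/1000)+[V[0],V[1],0]
def forkpose(y,depth,tilt,L=.1016):
    "TCP for fork with bar axis `depth` mm above the prong tips, at machine y; L = tip to TCP"
    R=down(V[2],tilt); return m2w([0,y,46])-R[:,2]*(L-depth/1000), R
E
python3 - <<'E'
from h import *
s=get_state(); print(s["eef_pos"],s["contact_force"],s["finger_force"])
P,R=forkpose(-45,12,29); P2,_=forkpose(-45,-35,29); print(P,P2,R[:,2])
plan(P2,R)
p=read_camera("side"); c=cam(p); save(p,"s3.png",(140,300,260,460),4)
t=s["eef_pos"]+Ro.from_quat(s["tcp_rot"]).as_matrix()[:,2]*.1016; print("tip",t,proj(c,t))
E
```

```text
[ 0.54174392 -0.30298994  0.25940382] [ 0.21025074 -0.15374238 -1.31136566] 117.28084444999695
[ 0.55588998 -0.08057021  0.12436593] [ 0.53334779 -0.07724549  0.16547305] [ 0.4796211  -0.07073875 -0.87461971]
translation [-0.1137, 0.2794, 0.1241] twist [0.134, -0.466, 0.5353] rows 4.1
tip [ 0.54221687 -0.30337253  0.15780564] [220.60119233 366.31945424]
```

View pics/s3.png

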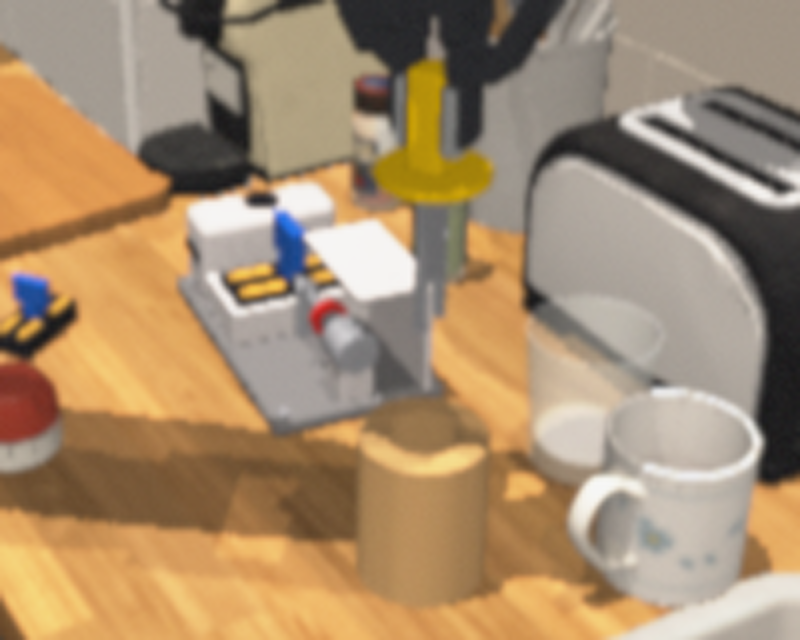

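The tool hangs straight in the fingers, with its tip at about (432,315), within 2 px of the prediction. Next I'll tilt it to 29° at a stand-off in front of the guard.

Run:
```python
from h import *
P,R=forkpose(-45,-75,29); print(P); plan(P,R)
```

```text
[ 0.51416295 -0.07441594  0.20045784]
translation [-0.0931, 0.2914, 0.0746] twist [0.1373, -0.4692, 0.5345] rows 4.1
```

Emit:
arm_command([
  {"translation": [-0.0931, 0.2914, 0.0746], "twist": [0.1373, -0.4692, 0.5345], "fingers": -1},
  {"translation": [-0.0931, 0.2914, 0.0746], "twist": [0.1373, -0.4692, 0.5345], "fingers": -1},
  {"translation": [-0.0931, 0.2914, 0.0746], "twist": [0.1373, -0.4692, 0.5345], "fingers": -1},
  {"translation": [-0.0931, 0.2914, 0.0746], "twist": [0.1373, -0.4692, 0.5345], "fingers": -1},
  {"translation": [-0.0931, 0.2914, 0.0746], "twist": [0.1373, -0.4692, 0.5345], "fingers": -1},
])

```text
time: 6.32
eef_pos: [0.5077, -0.069, 0.1914]
tcp_rot: [0.069, 0.968, -0.015, 0.243]
contact_force: [-0.1, -1.5, -1.5]
opening: 0.221
finger_force: 117.9
```

Emit:
arm_command([
  {"translation": [0, 0, 0], "twist": [0, 0, 0], "fingers": -1},
  {"translation": [0, 0, 0], "twist": [0, 0, 0], "fingers": -1},
])

```text
time: 6.58
eef_pos: [0.5151, -0.0755, 0.2012]
tcp_rot: [0.071, 0.966, -0.018, 0.25]
contact_force: [-0.6, 0.6, -1.2]
opening: 0.217
finger_force: 117.9
```

Run:
```python
from h import *
s=get_state(); print(s["eef_pos"],s["contact_force"],s["finger_force"],np.round(s["qpos"],2))
for y,d in [(-45,-35),(-45,14)]:
    P,R=forkpose(y,d,29); print(P); plan(P,R)
p=read_camera("wrist"); c=cam(p,s); save(p,"w4.png",(150,400,220,420),3)
Rt=Ro.from_quat(s["tcp_rot"]).as_matrix()
for u in (-.012,.012): print(proj(c,s["eef_pos"]+Rt@[u,0,.1016]))
print("bar pts",[proj(c,m2w([0,y,46])) for y in(-45,-62)])
```

```text
[ 0.51505763 -0.07554204  0.20122901] [-0.57491411  0.61718906 -1.15196959] 117.85337090492249 [-0.4  -0.3   2.28  0.19  0.68 -1.94]
[ 0.53334779 -0.07724549  0.16547305]
translation [0.0017, 0.0013, 0.0536] twist [-0.0004, -0.0003, -0.0007] rows 0.6
[ 0.55684923 -0.08071169  0.12261669]
translation [0.0017, 0.0014, 0.1189] twist [-0.0004, -0.0003, -0.0007] rows 1.4
[215.6973825  320.64572985]
[187.39812376 320.62841736]
bar pts [array([177.09191941, 321.60720367]), array([177.11513699, 305.00954155])]
```

View pics/w4.png

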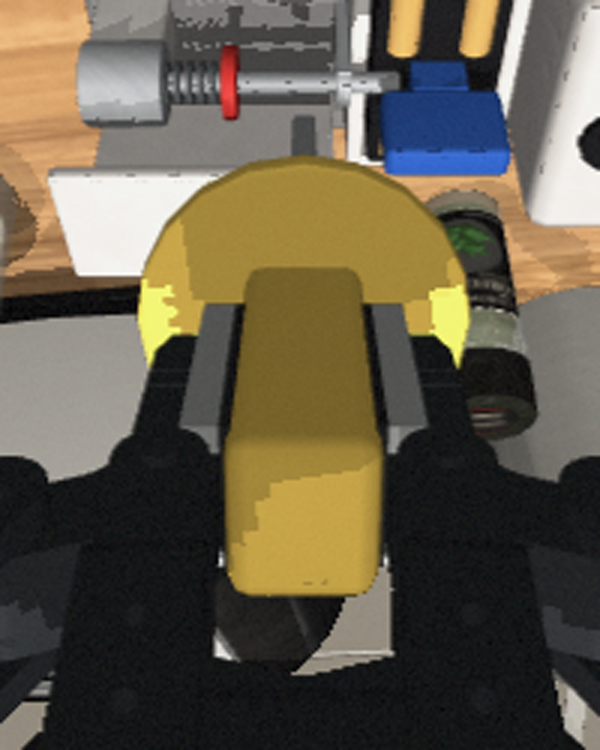

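The prong tip appears at (303,155) and the bar at row 82, both matching the projection to within 1 px. The collar face reads about y -67. I'll insert the fork over the bar at y = -50.

Emit:
arm_command([
  {"translation": [0.0017, -0.005, 0.04], "twist": [0, 0, 0], "fingers": -1},
  {"translation": [0.0017, -0.005, 0.07], "twist": [0, 0, 0], "fingers": -1},
  {"translation": [0.0017, -0.005, 0.09], "twist": [0, 0, 0], "fingers": -1},
  {"translation": [0.0017, -0.005, 0.105], "twist": [0, 0, 0], "fingers": -1},
  {"translation": [0.0017, -0.005, 0.119], "twist": [0, 0, 0], "fingers": -1},
])

```text
time: 7.25
eef_pos: [0.556, -0.0849, 0.1217]
tcp_rot: [0.071, 0.966, -0.018, 0.25]
contact_force: [0.7, -0.3, -1.7]
opening: 0.221
finger_force: 117.8
```

Emit:
arm_command([
  {"translation": [0, 0, 0], "twist": [0, 0, 0], "fingers": -1},
  {"translation": [0, -0.005, 0], "twist": [0, 0, 0], "fingers": -1},
  {"translation": [0, -0.008, 0], "twist": [0, 0, 0], "fingers": -1},
])

```text
time: 7.62
eef_pos: [0.5545, -0.0903, 0.1224]
tcp_rot: [0.071, 0.966, -0.018, 0.25]
contact_force: [-0.2, -0.6, -1.1]
opening: 0.222
finger_force: 117.8
```

```bash
cat >> h.py <<'E'
def rep():
    s=get_state(); R=Ro.from_quat(s["tcp_rot"]).as_matrix()
    tip=s["eef_pos"]+R[:,2]*.1016; b=s["eef_pos"]+R[:,2]*(.1016-.014)
    f=lambda X:(RM.inv().apply(X-[V[0],V[1],0])*1e3).round(1)
    print("t",s["time"],"bar-point on tool, machine mm",f(b),"tip",f(tip),"force(m)",RM.inv().apply(s["contact_force"]).round(2),"tilt",np.degrees(np.arccos(-R[2,2])).round(1),"ff",round(s["finger_force"]),"torque",np.round(s["wrist_torque"],2))
E
python3 - <<'E'
from h import *
rep(); p=read_camera("side"); save(p,"s5.png",(170,260,290,400),7); p=read_camera("top"); save(p,"t5.png")
E
```

```text
t 7.625 bar-point on tool, machine mm [ -0.9 -54.8  45.8] tip [  5.9 -54.8  33.6] force(m) [-0.06 -0.6  -1.09] tilt 29.0 ff 118 torque [0.07 0.41 0.02]
```

Emit:
arm_command([
  {"translation": [0, -0.003, 0], "twist": [0, 0, 0], "fingers": -1},
  {"translation": [0, -0.006, 0], "twist": [0, 0, 0], "fingers": -1},
  {"translation": [0, -0.009, 0], "twist": [0, 0, 0], "fingers": -1},
])

```text
time: 8.1
eef_pos: [0.5533, -0.0968, 0.1218]
tcp_rot: [0.071, 0.966, -0.018, 0.249]
contact_force: [0.1, 0.1, -0.9]
opening: 0.222
finger_force: 117.8
```

Emit:
arm_command([
  {"translation": [0, -0.0013, 0], "twist": [0, 0, 0], "fingers": -1},
  {"translation": [0, -0.0027, 0], "twist": [0, 0, 0], "fingers": -1},
  {"translation": [0, -0.004, 0], "twist": [0, 0, 0], "fingers": -1},
])

```text
time: 8.48
eef_pos: [0.5528, -0.0996, 0.1217]
tcp_rot: [0.071, 0.966, -0.018, 0.249]
contact_force: [-0.3, -0.6, -0.6]
opening: 0.219
finger_force: 117.8
```

```bash
python3 -c "
from h import *
rep()"
```

```text
t 8.475 bar-point on tool, machine mm [ -1.3 -64.3  45. ] tip [  5.5 -64.3  32.7] force(m) [-0.16 -0.63 -0.61] tilt 28.9 ff 118 torque [0.03 0.35 0.02]
```

Emit:
arm_command([
  {"translation": [0, -0.0013, 0], "twist": [0, 0, 0], "fingers": -1},
  {"translation": [0, -0.0013, 0], "twist": [0, 0, 0], "fingers": -1},
])

```text
time: 8.72
eef_pos: [0.5527, -0.1006, 0.1217]
tcp_rot: [0.071, 0.966, -0.018, 0.249]
contact_force: [0.2, 1.3, -1.1]
opening: 0.216
finger_force: 117.8
```

Emit:
arm_command([
  {"translation": [0, -0.0013, 0], "twist": [0, 0, 0], "fingers": -1},
  {"translation": [0, -0.0013, 0], "twist": [0, 0, 0], "fingers": -1},
])

```text
time: 8.98
eef_pos: [0.5525, -0.1011, 0.1216]
tcp_rot: [0.071, 0.966, -0.017, 0.249]
contact_force: [0.7, 2.2, -1.9]
opening: 0.216
finger_force: 117.7
```

Emit:
arm_command([
  {"translation": [0, -0.0013, 0], "twist": [0, 0, 0], "fingers": -1},
  {"translation": [0, -0.0013, 0], "twist": [0, 0, 0], "fingers": -1},
])

```text
time: 9.22
eef_pos: [0.5524, -0.1018, 0.1216]
tcp_rot: [0.071, 0.966, -0.017, 0.249]
contact_force: [1.2, 5.0, -1.2]
opening: 0.22
finger_force: 117.7
```

```bash
python3 -c "
from h import *
rep()"
```

```text
t 9.225 bar-point on tool, machine mm [ -1.5 -66.3  44.9] tip [  5.3 -66.3  32.7] force(m) [ 0.45  5.16 -1.17] tilt 28.9 ff 118 torque [ 1.1  -0.06  0.65]
```

Contact at y ≈ -65 and the force is rising to 5 N. I'll keep pushing in small steps.

Emit:
arm_command([
  {"translation": [0, -0.0013, 0], "twist": [0, 0, 0], "fingers": -1},
  {"translation": [0, -0.0027, 0], "twist": [0, 0, 0], "fingers": -1},
  {"translation": [0, -0.004, 0], "twist": [0, 0, 0], "fingers": -1},
])

```text
time: 9.6
eef_pos: [0.5519, -0.1045, 0.1216]
tcp_rot: [0.071, 0.966, -0.017, 0.249]
contact_force: [2.9, 5.9, -0.5]
opening: 0.219
finger_force: 117.8
```

Emit:
arm_command([
  {"translation": [0, -0.0013, 0], "twist": [0, 0, 0], "fingers": -1},
  {"translation": [0, -0.0027, 0], "twist": [0, 0, 0], "fingers": -1},
  {"translation": [0, -0.004, 0], "twist": [0, 0, 0], "fingers": -1},
])

```text
time: 9.98
eef_pos: [0.5515, -0.1073, 0.1216]
tcp_rot: [0.071, 0.966, -0.017, 0.249]
contact_force: [2.5, 6.8, -0.4]
opening: 0.216
finger_force: 117.8
```

```bash
python3 -c "
from h import *
rep()"
```

```text
t 9.975 bar-point on tool, machine mm [ -1.6 -71.8  44.9] tip [  5.2 -71.8  32.6] force(m) [ 1.45  7.06 -0.37] tilt 28.9 ff 118 torque [ 1.46 -0.25  0.88]
```

Emit:
arm_command([
  {"translation": [0, -0.0013, 0], "twist": [0, 0, 0], "fingers": -1},
  {"translation": [0, -0.0027, 0], "twist": [0, 0, 0], "fingers": -1},
  {"translation": [0, -0.0033, 0], "twist": [0, 0, 0], "fingers": -1},
])

```text
time: 10.35
eef_pos: [0.5512, -0.1096, 0.1215]
tcp_rot: [0.071, 0.966, -0.016, 0.249]
contact_force: [2.2, 7.2, 0.5]
opening: 0.218
finger_force: 117.7
```

```bash
cat >> h.py <<'E'
def blue(tag=None):
    for n in ("side","top"):
        p=read_camera(n); c=cam(p); im=p["pixels"].astype(int)
        r0,c0=proj(c,m2w([0,0,75])).astype(int); w=im[r0-18:r0+18,c0-18:c0+18]
        m=(w[...,2]>w[...,0]+50)&(w[...,2]>w[...,1]+30); i=np.argwhere(m)
        print(n,"blue centroid",(i.mean(0)+[r0-18,c0-18]).round(2),"top row",i[:,0].min()+r0-18,len(i),"pred locked/up",proj(c,m2w([0,0,84])).round(1),proj(c,m2w([0,0,95])).round(1))
E
python3 -c "
from h import *
rep();blue()
im=cv2.imread('pics/side1.png')"
```

```text
t 10.35 bar-point on tool, machine mm [ -1.6 -74.1  44.8] tip [  5.2 -74.1  32.6] force(m) [1.18 7.42 0.53] tilt 28.9 ff 118 torque [ 1.49 -0.31  0.96]h.py:45: RuntimeWarning: Mean of empty slice.
  print(n,"blue centroid",(i.mean(0)+[r0-18,c0-18]).round(2),"top row",i[:,0].min()+r0-18,len(i),"pred locked/up",proj(c,m2w([0,0,84])).round(1),proj(c,m2w([0,0,95])).round(1))
  ret = um.true_divide(
Traceback (most recent call last):
  File "h.py", line 45, in blue
    print(n,"blue centroid",(i.mean(0)+[r0-18,c0-18]).round(2),"top row",i[:,0].min()+r0-18,len(i),"pred locked/up",proj(c,m2w([0,0,84])).round(1),proj(c,m2w([0,0,95])).round(1))
                                                                         ~~~~~~~~~~^^
ValueError: zero-size array to reduction operation minimum which has no identity
```

```bash
cat >> h.py <<'E'
def blue():
    s=get_state(); p=read_camera("wrist"); c=cam(p,s); im=p["pixels"].astype(int)
    m=((im[...,2]>im[...,0]+60)&(im[...,2]>im[...,1]+40)).astype(np.uint8)
    n,l,st,ce=cv2.connectedComponentsWithStats(m)
    r0=proj(c,m2w([0,0,75]))
    for k in range(1,n):
        if st[k,4]>100 and np.hypot(*(ce[k][::-1]-r0))<60: print("blue box c0,r0,w,h,area",st[k])
    for h in (0,11):
        q=np.array([proj(c,m2w([x,y,z+h])) for x in(-6,6) for y in(-20,20) for z in(84,)]); print("pred top +%d"%h,"cols",q[:,1].min().round(1),q[:,1].max().round(1),"rows",q[:,0].min().round(1),q[:,0].max().round(1))
    return p
E
python3 -c "
from h import *
blue()"
```

```text
blue box c0,r0,w,h,area [ 392  202   62   57 2617]
pred top +0 cols 398.4 461.2 rows 246.7 256.7
pred top +11 cols 401.2 466.3 rows 260.8 270.6
```

Emit:
arm_command([
  {"translation": [0, -0.0013, 0], "twist": [0, 0, 0], "fingers": -1},
  {"translation": [0, -0.0013, 0], "twist": [0, 0, 0], "fingers": -1},
])

```text
time: 10.7
eef_pos: [0.551, -0.1106, 0.1215]
tcp_rot: [0.071, 0.966, -0.017, 0.249]
contact_force: [2.8, 7.0, -1.4]
opening: 0.219
finger_force: 117.7
```

```bash
python3 -c "
from h import *
rep();blue()"
```

```text
t 10.7 bar-point on tool, machine mm [ -1.6 -75.2  44.8] tip [  5.2 -75.1  32.6] force(m) [ 1.7   7.33 -1.4 ] tilt 28.9 ff 118 torque [ 1.42 -0.24  0.85]
blue box c0,r0,w,h,area [ 393  203   62   56 2625]
pred top +0 cols 399.9 462.8 rows 246.7 256.7
pred top +11 cols 402.7 467.9 rows 260.8 270.6
```

Emit:
arm_command([
  {"translation": [0, -0.0013, 0], "twist": [0, 0, 0], "fingers": -1},
  {"translation": [0, -0.0013, 0], "twist": [0, 0, 0], "fingers": -1},
])

```text
time: 11.0
eef_pos: [0.5509, -0.1117, 0.1216]
tcp_rot: [0.071, 0.966, -0.017, 0.249]
contact_force: [2.0, 5.2, -0.3]
opening: 0.219
finger_force: 118.0
```

```bash
python3 -c "
from h import *
rep();blue()"
```

```text
t 11.0 bar-point on tool, machine mm [ -1.5 -76.3  44.9] tip [  5.2 -76.3  32.6] force(m) [ 1.2   5.46 -0.34] tilt 28.9 ff 118 torque [ 1.3  -0.2   0.78]
blue box c0,r0,w,h,area [ 401  213   66   57 2821]
pred top +0 cols 401.5 464.5 rows 246.7 256.6
pred top +11 cols 404.4 469.7 rows 260.8 270.6
```

The cartridge popped up: the blue box moved 11 px, which matches the +11 mm prediction. I'll hold briefly, back off and withdraw along the tool axis.

Emit:
arm_command([
  {"translation": [0, 0, 0], "twist": [0, 0, 0], "fingers": -1},
  {"translation": [0, 0, 0], "twist": [0, 0, 0], "fingers": -1},
  {"translation": [0, 0.004, 0], "twist": [0, 0, 0], "fingers": -1},
  {"translation": [0, 0.012, 0], "twist": [0, 0, 0], "fingers": -1},
  {"translation": [0, 0.022, 0], "twist": [0, 0, 0], "fingers": -1},
])

```text
time: 11.68
eef_pos: [0.5534, -0.0968, 0.1218]
tcp_rot: [0.071, 0.966, -0.019, 0.249]
contact_force: [-0.2, -0.6, -0.8]
opening: 0.225
finger_force: 118.0
```

```bash
python3 -c "
from h import *
rep();blue()"
```

```text
t 11.675 bar-point on tool, machine mm [ -1.1 -61.4  45.2] tip [  5.7 -61.4  32.9] force(m) [-0.13 -0.65 -0.85] tilt 29.0 ff 118 torque [ 0.02  0.4  -0.02]
blue box c0,r0,w,h,area [ 382  212   64   58 2834]
pred top +0 cols 380.1 442.3 rows 246.4 256.2
pred top +11 cols 382.2 446.7 rows 260.5 270.1
```

Emit:
arm_command([
  {"translation": [0, 0, -0.02], "twist": [0, 0, 0], "fingers": -1},
  {"translation": [0, 0, -0.05], "twist": [0, 0, 0], "fingers": -1},
  {"translation": [0, 0, -0.09], "twist": [0, 0, 0], "fingers": -1},
  {"translation": [0, 0, -0.13], "twist": [0, 0, 0], "fingers": -1},
  {"translation": [0, 0, -0.16], "twist": [0, 0, 0], "fingers": -1},
])

```text
time: 12.35
eef_pos: [0.4956, -0.0883, 0.2282]
tcp_rot: [0.071, 0.965, -0.019, 0.25]
contact_force: [0.1, -0.1, -0.1]
opening: 0.219
finger_force: 118.1
```

Run:
```python
from h import *
import pickle
from scipy.optimize import least_squares
p,c=pickle.load(open("w1.pkl","rb"))
U=[(83,275),(150,178),(235,156),(330,185),(380,245)]
X=np.array([atz(c,(np.array(q)/6.+[200,180])[::-1],.092)[:2] for q in U])
r=least_squares(lambda v:np.hypot(*(X-v).T)-.036,[.54,-.3]); print("stand",r.x,r.fun.round(4))
rep(); s=get_state(); print(s["eef_pos"])
plan([.5417,-.3030,.262],down(24.5))
p=read_camera("top"); ct=cam(p); save(p,"t6.png",(180,250,390,470),8)
for x in (r.x,[.541,-.3006]): print((proj(ct,[*x,.092])-[180,390])*8)
```

```text
stand [ 0.54071361 -0.30478143] [-0.0001 -0.0003  0.0001  0.0005 -0.0006]
t 12.35 bar-point on tool, machine mm [-59.5 -61.5 151.6] tip [-52.7 -61.5 139.3] force(m) [ 0.13 -0.07 -0.09] tilt 29.0 ff 118 torque [ 0.08  0.33 -0.  ]
[ 0.49557872 -0.08830438  0.22815738]
translation [-0.1115, -0.2742, 0.0105] twist [-0.1395, 0.4703, -0.5361] rows 4.1
[281.07387202 309.3455364 ]
[280.30876089 296.44314044]
```

View pics/t6.png

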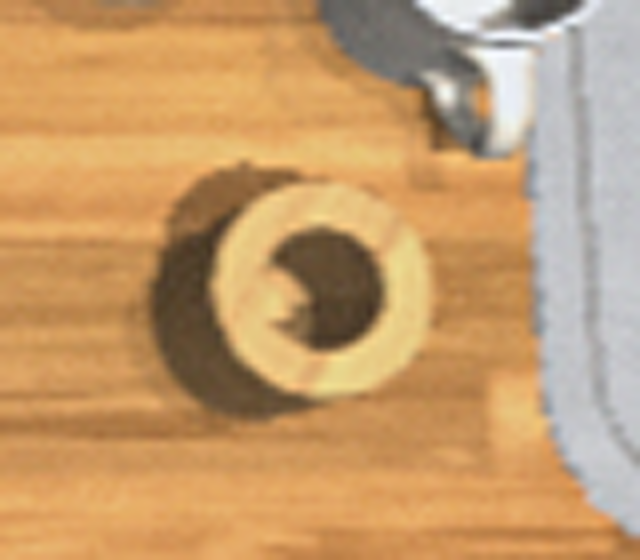

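The stand's ring centre is at (322,289) in the crop, so the stand is near (0.540,-0.306). I'll bring the tool upright over it.

Run:
```python
from h import *
plan([.5405,-.306,.255],down(10))
```

```text
translation [-0.1031, -0.2782, 0.022] twist [-0.0801, 0.4835, -0.2992] rows 3.6
```

Emit:
arm_command([
  {"translation": [-0.1031, -0.2782, 0.022], "twist": [-0.0801, 0.4835, -0.2992], "fingers": -1},
  {"translation": [-0.1031, -0.2782, 0.022], "twist": [-0.0801, 0.4835, -0.2992], "fingers": -1},
  {"translation": [-0.1031, -0.2782, 0.022], "twist": [-0.0801, 0.4835, -0.2992], "fingers": -1},
  {"translation": [-0.1031, -0.2782, 0.022], "twist": [-0.0801, 0.4835, -0.2992], "fingers": -1},
  {"translation": [-0.1031, -0.2782, 0.022], "twist": [-0.0801, 0.4835, -0.2992], "fingers": -1},
])

```text
time: 13.02
eef_pos: [0.5411, -0.3084, 0.248]
tcp_rot: [-0.086, 0.996, 0.002, -0.003]
contact_force: [-0.2, 0.1, -1.4]
opening: 0.22
finger_force: 118.1
```

Emit:
arm_command([
  {"translation": [0, 0, 0], "twist": [0, 0, 0], "fingers": -1},
  {"translation": [0, 0, 0], "twist": [0, 0, 0], "fingers": -1},
])

```text
time: 13.28
eef_pos: [0.54, -0.3043, 0.2493]
tcp_rot: [-0.088, 0.996, 0.002, -0.003]
contact_force: [-0.1, -0.0, -1.4]
opening: 0.217
finger_force: 118.2
```

Run:
```python
from h import *
s=get_state(); print(s["eef_pos"],s["contact_force"])
R=Ro.from_quat(s["tcp_rot"]).as_matrix(); print("tip",s["eef_pos"]+R[:,2]*.1016,"z",R[:,2])
plan([.5405,-.306,.1096],down(10))
```

```text
[ 0.53995801 -0.30428396  0.24925981] [-0.10633135 -0.03805696 -1.43117855]
tip [ 0.5393862  -0.3039014   0.14766214] z [-0.00562809  0.00376533 -0.99997707]
translation [-0.0012, -0.0033, 0.1862] twist [0.0045, -0.0047, 0.0009] rows 2.2
```

Emit:
arm_command([
  {"translation": [-0.001, -0.003, 0.05], "twist": [0, 0, 0], "fingers": -1},
  {"translation": [-0.001, -0.003, 0.09], "twist": [0, 0, 0], "fingers": -1},
  {"translation": [-0.001, -0.003, 0.12], "twist": [0, 0, 0], "fingers": -1},
  {"translation": [-0.001, -0.003, 0.15], "twist": [0, 0, 0], "fingers": -1},
  {"translation": [-0.001, -0.003, 0.17], "twist": [0, 0, 0], "fingers": -1},
])

```text
time: 13.9
eef_pos: [0.5402, -0.3059, 0.1212]
tcp_rot: [-0.088, 0.996, 0.002, -0.003]
contact_force: [0.1, -0.1, -1.2]
opening: 0.219
finger_force: 118.2
```

Emit:
arm_command([
  {"translation": [0, 0, 0.008], "twist": [0, 0, 0], "fingers": -1},
  {"translation": [0, 0, 0.014], "twist": [0, 0, 0], "fingers": -1},
  {"translation": [0, 0, 0.014], "twist": [0, 0, 0], "fingers": -1},
])

```text
time: 14.28
eef_pos: [0.5409, -0.3073, 0.112]
tcp_rot: [-0.087, 0.996, 0.002, -0.002]
contact_force: [-0.3, -0.6, -1.1]
opening: 0.219
finger_force: 118.1
```

Emit:
arm_command([
  {"translation": [0, 0, 0.002], "twist": [0, 0, 0], "fingers": -1},
  {"translation": [0, 0, 0.0035], "twist": [0, 0, 0], "fingers": -1},
  {"translation": [0, 0, 0.0035], "twist": [0, 0, 0], "fingers": -1},
])

```text
time: 14.65
eef_pos: [0.5406, -0.3072, 0.109]
tcp_rot: [-0.087, 0.996, 0.002, -0.003]
contact_force: [-0.5, 0.0, -0.7]
opening: 0.22
finger_force: 118.1
```

Emit:
arm_command([
  {"translation": [0, 0, 0], "twist": [0, 0, 0], "fingers": -0.3},
  {"translation": [0, 0, 0], "twist": [0, 0, 0], "fingers": 0.2},
  {"translation": [0, 0, 0], "twist": [0, 0, 0], "fingers": 0.6},
  {"translation": [0, 0, 0], "twist": [0, 0, 0], "fingers": 1},
  {"translation": [0, 0, 0], "twist": [0, 0, 0], "fingers": 1},
])

```text
time: 15.28
eef_pos: [0.5406, -0.3072, 0.109]
tcp_rot: [-0.087, 0.996, 0.002, -0.003]
contact_force: [0.5, -0.5, 0.7]
opening: 1.006
finger_force: 0.0
```

Emit:
arm_command([
  {"translation": [0, 0, -0.05], "twist": [0, 0, 0], "fingers": 1},
  {"translation": [0, 0, -0.1], "twist": [0, 0, 0], "fingers": 1},
  {"translation": [0, 0, -0.16], "twist": [0, 0, 0], "fingers": 1},
  {"translation": [0, 0, -0.2], "twist": [0, 0, 0], "fingers": 1},
  {"translation": [0, 0, -0.2], "twist": [0, 0, 0], "fingers": 1},
])

```text
time: 15.9
eef_pos: [0.5427, -0.3086, 0.2627]
tcp_rot: [-0.087, 0.996, -0.0, -0.0]
contact_force: [0.5, 0.7, -0.0]
opening: 0.998
finger_force: 0.0
```

Run:
```python
from h import *
s=get_state(); p=read_camera("wrist"); c=cam(p,s); save(p,"w7.png",(120,400,150,550),2)
print("flange",proj(c,[.541,-.307,.098]),"top",proj(c,[.541,-.307,.152]))
p=read_camera("top"); ct=cam(p)
for q in("fork_tool","cartridge"):
    for r in recognise(p,q)[:2]: print(q,np.round(r["point"],1),round(r["conf"],2))
plan(m2w([0,0,200]),down(81.6)); plan(m2w([0,0,200]),down(-98.4)); plan(m2w([0,0,200]),down(-8.4))
print(np.round(s["qpos"],2),s["eef_pos"])
b=read_camera("top"); 
for r in recognise(b,"board")[:1]: print("board",r,atz(ct,r["point"],.021))
```

```text
flange [179.83030063 322.84964218] top [196.47989492 323.24662876]
fork_tool [213.5 427.7] 0.57
cartridge [256.3 297.8] 0.7
cartridge [194.  328.5] 0.57
translation [-0.147, 0.3319, 0.0764] twist [0.0107, -0.0018, -1.1934] rows 6.7
translation [-0.147, 0.3319, 0.0764] twist [-0.0019, -0.0117, 1.8066] rows 10.1
translation [-0.147, 0.3319, 0.0764] twist [0.006, -0.0083, 0.3066] rows 4.5
[-0.68  0.15  1.68 -0.    1.31 -2.42] [ 0.54274999 -0.30864655  0.26266448]
board {'point': [236.2, 204.9], 'conf': 0.6} [0.49619437 0.29416284 0.021     ]
```

View pics/w7.png

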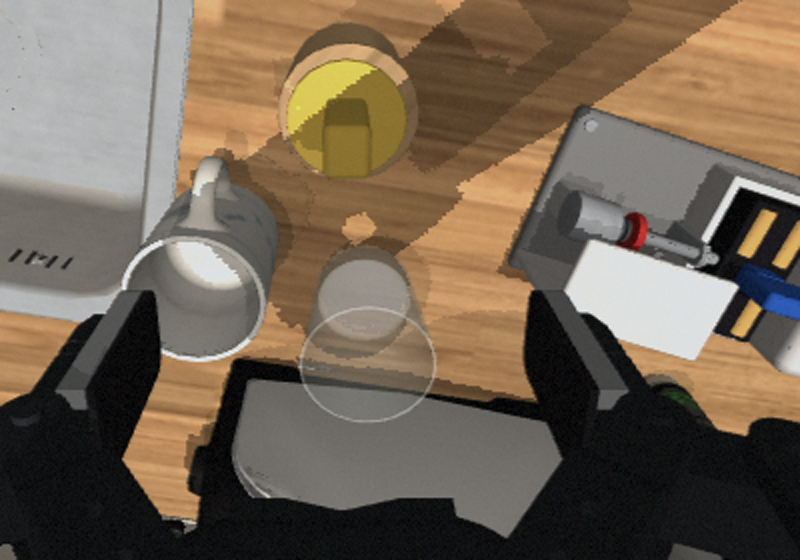

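The tool is upright and released in its stand at (345,120), and the cartridge is still up in its bay. The plate must be gripped across x, so I'll turn to yaw -98.4°.

Emit:
arm_command([
  {"translation": [-0.147, 0.3319, 0.0], "twist": [0, 0, 0.9], "fingers": 1},
  {"translation": [-0.147, 0.3319, 0.0], "twist": [0, 0, 0.9], "fingers": 1},
  {"translation": [-0.147, 0.3319, 0.0], "twist": [0, 0, 0.9], "fingers": 1},
  {"translation": [-0.147, 0.3319, 0.0], "twist": [0, 0, 0.9], "fingers": 1},
  {"translation": [-0.147, 0.3319, 0.0], "twist": [0, 0, 0.9], "fingers": 1},
])

```text
time: 16.82
eef_pos: [0.6066, -0.0405, 0.2582]
tcp_rot: [0.358, 0.934, 0.001, -0.004]
contact_force: [-0.5, -0.5, 0.1]
opening: 1.002
finger_force: 0.0
```

Emit:
arm_command([
  {"translation": [0, 0, 0], "twist": [0, 0, 0.9], "fingers": 1},
  {"translation": [0, 0, 0], "twist": [0, 0, 0.9], "fingers": 1},
  {"translation": [0, 0, 0], "twist": [0, 0, 0.9], "fingers": 1},
  {"translation": [0, 0, 0], "twist": [0, 0, 0.9], "fingers": 1},
  {"translation": [0, 0, 0], "twist": [0, 0, 0.9], "fingers": 1},
])

```text
time: 17.45
eef_pos: [0.6063, -0.0432, 0.258]
tcp_rot: [0.742, 0.67, -0.002, -0.004]
contact_force: [0.8, -0.4, -1.5]
opening: 1.0
finger_force: 0.0
```

Run:
```python
from h import *
s=get_state(); print(s["eef_pos"],np.round(s["qpos"],2)); plan(m2w([0,0,160]),down(-98.4))
p=blue(); save(p,"w8.png",(50,400,130,530),2)
```

```text
[ 0.60633124 -0.0432443   0.257979  ] [-0.24  0.12  1.72  0.    1.31 -0.14]
translation [0.0006, -0.0002, 0.1306] twist [-0.0078, -0.0029, 0.0429] rows 1.6
blue box c0,r0,w,h,area [315 157  12  43 448]
pred top +0 cols 313.8 327.3 rows 159.8 198.5
pred top +11 cols 313.5 327.4 rows 162.0 201.8
```

The plate lies where predicted, at cols 315–327 and centred. I'll descend and grip.

Emit:
arm_command([
  {"translation": [0.0006, -0.0002, 0.07], "twist": [-0.008, -0.003, 0.043], "fingers": 1},
  {"translation": [0.0006, -0.0002, 0.14], "twist": [-0.008, -0.003, 0.043], "fingers": 1},
  {"translation": [0.0006, -0.0002, 0.2], "twist": [-0.008, -0.003, 0.043], "fingers": 1},
  {"translation": [0.0006, -0.0002, 0.24], "twist": [-0.008, -0.003, 0.043], "fingers": 1},
  {"translation": [0.0006, -0.0002, 0.255], "twist": [-0.008, -0.003, 0.043], "fingers": 1},
], grip_force=70)

```text
time: 18.12
eef_pos: [0.6035, -0.0418, 0.0648]
tcp_rot: [0.754, 0.656, -0.001, -0.001]
contact_force: [-0.7, 0.5, -0.3]
opening: 0.999
finger_force: 0.0
```

Emit:
arm_command([
  {"translation": [0, 0, 0], "twist": [0, 0, 0], "fingers": 0},
  {"translation": [0, 0, 0], "twist": [0, 0, 0], "fingers": -1},
  {"translation": [0, 0, 0], "twist": [0, 0, 0], "fingers": -1},
  {"translation": [0, 0, 0], "twist": [0, 0, 0], "fingers": -1},
  {"translation": [0, 0, 0], "twist": [0, 0, 0], "fingers": -1},
])

```text
time: 18.75
eef_pos: [0.6055, -0.0423, 0.0692]
tcp_rot: [0.755, 0.656, 0.0, 0.001]
contact_force: [-3.0, -1.2, 4.1]
opening: 0.128
finger_force: 69.4
```

Emit:
arm_command([
  {"translation": [0, 0, 0], "twist": [0, 0, 0], "fingers": -1},
  {"translation": [0, 0, 0], "twist": [0, 0, 0], "fingers": -1},
])

```text
time: 19.0
eef_pos: [0.6055, -0.0423, 0.0692]
tcp_rot: [0.755, 0.656, 0.0, 0.001]
contact_force: [-3.4, -0.7, 6.3]
opening: 0.126
finger_force: 69.6
```

Emit:
arm_command([
  {"translation": [0, 0, -0.02], "twist": [0, 0, 0], "fingers": -1},
  {"translation": [0, 0, -0.05], "twist": [0, 0, 0], "fingers": -1},
  {"translation": [0, 0, -0.09], "twist": [0, 0, 0], "fingers": -1},
  {"translation": [0, 0, -0.14], "twist": [0, 0, 0], "fingers": -1},
  {"translation": [0, 0, -0.18], "twist": [0, 0, 0], "fingers": -1},
])

```text
time: 19.62
eef_pos: [0.6055, -0.0421, 0.205]
tcp_rot: [0.755, 0.656, 0.001, 0.002]
contact_force: [0.5, -0.3, -3.1]
opening: 0.129
finger_force: 69.1
```

Run:
```python
from h import *
s=get_state(); print(s["eef_pos"],s["contact_force"],s["finger_force"],np.round(s["qpos"],2))
# board corners from first top picture, crop zoom 2.28 offset (130,110)
p=read_camera("top"); c=cam(p)
for q in [(40,207),(285,193),(294,358),(45,380)]: print(atz(c,[q[1]/2.28+110,q[0]/2.28+130],.021).round(3))
plan([.47,.25,.20],down(-98.4))
```

```text
[ 0.60548404 -0.04211059  0.20495806] [ 0.48380108 -0.2700922  -3.07742326] 69.07225012779236 [-0.24  0.16  1.78  0.    1.2  -0.1 ]
[0.596 0.457 0.021]
[0.611 0.158 0.021]
[0.411 0.144 0.021]
[0.388 0.44  0.021]
translation [0.3606, -0.2365, 0.0103] twist [0.0111, 0.001, 0.0061] rows 5.2
```

Emit:
arm_command([
  {"translation": [0.06, -0.04, 0], "twist": [0, 0, 0], "fingers": -1},
  {"translation": [0.13, -0.085, 0], "twist": [0, 0, 0], "fingers": -1},
  {"translation": [0.2, -0.13, 0], "twist": [0, 0, 0], "fingers": -1},
  {"translation": [0.27, -0.175, 0], "twist": [0, 0, 0], "fingers": -1},
  {"translation": [0.33, -0.215, 0], "twist": [0, 0, 0], "fingers": -1},
])

```text
time: 20.3
eef_pos: [0.4788, 0.2273, 0.2021]
tcp_rot: [0.755, 0.656, 0.001, 0.001]
contact_force: [0.6, -0.0, -2.9]
opening: 0.124
finger_force: 69.1
```

Emit:
arm_command([
  {"translation": [0.03, -0.02, 0.02], "twist": [0.011, 0.001, 0.006], "fingers": -1},
  {"translation": [0.03, -0.02, 0.07], "twist": [0.011, 0.001, 0.006], "fingers": -1},
  {"translation": [0.03, -0.02, 0.12], "twist": [0.011, 0.001, 0.006], "fingers": -1},
  {"translation": [0.03, -0.02, 0.155], "twist": [0.011, 0.001, 0.006], "fingers": -1},
  {"translation": [0.03, -0.02, 0.165], "twist": [0.011, 0.001, 0.006], "fingers": -1},
])

```text
time: 20.92
eef_pos: [0.4669, 0.2492, 0.0762]
tcp_rot: [0.757, 0.653, -0.005, -0.005]
contact_force: [0.1, -0.3, -2.5]
opening: 0.126
finger_force: 69.0
```

Run:
```python
from h import *
s=get_state(); print(s["eef_pos"],s["contact_force"],s["finger_force"],Ro.from_quat(s["tcp_rot"]).as_matrix()[:,2])
p=read_camera("top"); save(p,"t9.png",(170,310,140,290),5)
```

```text
[0.46693804 0.24922946 0.07624759] [ 0.07051594 -0.32915221 -2.47076652] 69.04750943183899 [-1.36516637e-02  6.16752162e-04 -9.99906621e-01]
```

Emit:
arm_command([
  {"translation": [0, 0, 0.008], "twist": [-0.012, 0, 0], "fingers": -1},
  {"translation": [0, 0, 0.012], "twist": [-0.012, 0, 0], "fingers": -1},
  {"translation": [0, 0, 0.015], "twist": [-0.012, 0, 0], "fingers": -1},
  {"translation": [0, 0, 0.017], "twist": [-0.012, 0, 0], "fingers": -1},
  {"translation": [0, 0, 0.017], "twist": [-0.012, 0, 0], "fingers": -1},
])

```text
time: 21.6
eef_pos: [0.4689, 0.2498, 0.0663]
tcp_rot: [0.757, 0.653, 0.001, 0.001]
contact_force: [0.7, -0.5, -2.9]
opening: 0.129
finger_force: 69.2
```

Emit:
arm_command([
  {"translation": [0, 0, 0.002], "twist": [0, 0, 0], "fingers": -1},
  {"translation": [0, 0, 0.004], "twist": [0, 0, 0], "fingers": -1},
  {"translation": [0, 0, 0.004], "twist": [0, 0, 0], "fingers": -1},
])

```text
time: 21.98
eef_pos: [0.4687, 0.2498, 0.063]
tcp_rot: [0.757, 0.653, 0.001, 0.001]
contact_force: [0.1, 0.8, -2.6]
opening: 0.124
finger_force: 69.2
```

Emit:
arm_command([
  {"translation": [0, 0, 0.0013], "twist": [0, 0, 0], "fingers": -1},
  {"translation": [0, 0, 0.0025], "twist": [0, 0, 0], "fingers": -1},
  {"translation": [0, 0, 0.0025], "twist": [0, 0, 0], "fingers": -1},
])

```text
time: 22.35
eef_pos: [0.4688, 0.2498, 0.0612]
tcp_rot: [0.757, 0.653, 0.001, 0.001]
contact_force: [0.8, -0.1, -2.1]
opening: 0.122
finger_force: 69.2
```

Emit:
arm_command([
  {"translation": [0, 0, 0.0013], "twist": [0, 0, 0], "fingers": -1},
  {"translation": [0, 0, 0.0025], "twist": [0, 0, 0], "fingers": -1},
  {"translation": [0, 0, 0.0025], "twist": [0, 0, 0], "fingers": -1},
])

```text
time: 22.72
eef_pos: [0.4689, 0.2499, 0.0607]
tcp_rot: [0.757, 0.653, 0.001, 0.001]
contact_force: [-3.5, -0.8, 5.4]
opening: 0.128
finger_force: 70.3
```

Emit:
arm_command([
  {"translation": [0, 0, 0.0013], "twist": [0, 0, 0], "fingers": -1},
  {"translation": [0, 0, 0.0013], "twist": [0, 0, 0], "fingers": -1},
])

```text
time: 22.98
eef_pos: [0.4689, 0.2499, 0.0607]
tcp_rot: [0.757, 0.653, 0.001, 0.001]
contact_force: [-6.7, -3.8, 10.0]
opening: 0.128
finger_force: 71.1
```

It's resting on the board at the expected height (contact force 10 N). I'll release and retreat.

Emit:
arm_command([
  {"translation": [0, 0, -0.0013], "twist": [0, 0, 0], "fingers": -0.6},
  {"translation": [0, 0, -0.0013], "twist": [0, 0, 0], "fingers": 0},
  {"translation": [0, 0, -0.0013], "twist": [0, 0, 0], "fingers": 0.6},
  {"translation": [0, 0, -0.0013], "twist": [0, 0, 0], "fingers": 1},
  {"translation": [0, 0, -0.0013], "twist": [0, 0, 0], "fingers": 1},
])

```text
time: 23.6
eef_pos: [0.4688, 0.2498, 0.0593]
tcp_rot: [0.757, 0.653, 0.001, 0.001]
contact_force: [0.1, -0.7, -0.3]
opening: 0.996
finger_force: 0.0
```

Emit:
arm_command([
  {"translation": [0, 0, -0.04], "twist": [0, 0, 0], "fingers": 1},
  {"translation": [0, 0, -0.1], "twist": [0, 0, 0], "fingers": 1},
  {"translation": [0, 0, -0.17], "twist": [0, 0, 0], "fingers": 1},
  {"translation": [0, 0, -0.2], "twist": [0, 0, 0], "fingers": 1},
  {"translation": [0, 0, -0.2], "twist": [0, 0, 0], "fingers": 1},
])

```text
time: 24.22
eef_pos: [0.4696, 0.2502, 0.2119]
tcp_rot: [0.757, 0.653, 0.004, 0.002]
contact_force: [-0.4, 0.1, -0.1]
opening: 1.0
finger_force: 0.0
```

Run:
```python
from h import *
s=get_state(); print(s["eef_pos"],s["contact_force"])
p=read_camera("side"); save(p,"s10.png",(130,330,180,460),2.8)
```

```text
[0.46962881 0.25022353 0.21192514] [-0.40721028  0.1487245  -0.05875224]
```

View pics/s10.png

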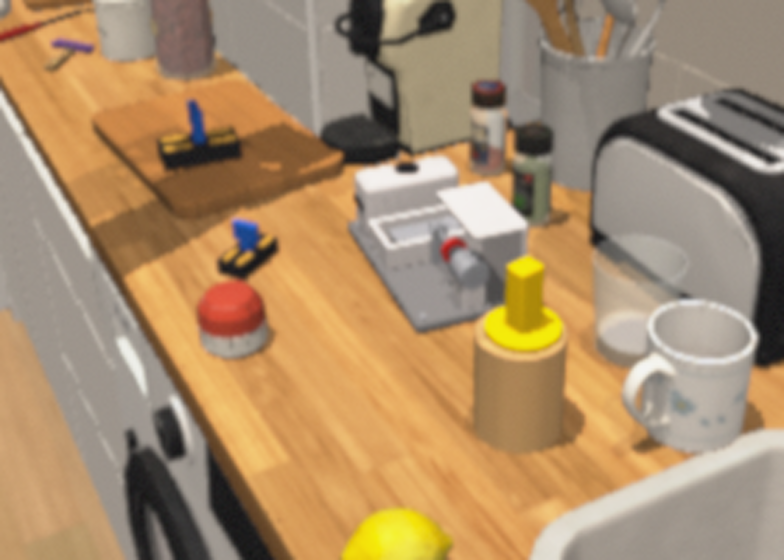

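The cartridge stands upright on the board at (200,150), well inside its edges. The tool is upright in its stand at (522,320), the bay is empty, and the other things are where they were.

```bash
python3 -c "
from plant import sign_off
print(sign_off())"
```

```text
the job is handed in; nothing more can be done
None
```

The job is handed in at about 24 s on the robot's clock: the cartridge was released and stands upright on the chopping board, the tool is back upright in its stand, and the push on the bar read about 7.5 N at most; the hand-in returned no verdict.

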